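Lock the dough roller's service hatch with the slot key

ROBOT

A 6-joint arm with a two-finger parallel gripper is mounted at the origin on the work surface. World frame = base frame: x ahead of the robot, y to its left, z up, the work surface at z = 0. Lengths are in m, angles in degrees, forces in N, time in s.
With the tool pointing down it reaches from about 0.3 to 0.75 m from the base axis. Payload 8.5 kg.
Tool frame: the origin (TCP) lies midway between the tips of the shut fingers; the grasp point (between the pads) lies 19 mm behind it (env.hold_point_z is the distance from the TCP to the grasp point, in m); z points along the fingers, y is the line along which they close (so a half turn about z gives the same grasp; the last joint's range is limited). The gripper opens to 85 mm and grips with 20 to 120 N. Pads are 22 mm wide; open, the fingers measure 114 mm over their backs; the gripper's body (76 mm by 85 mm) begins 54 mm behind the grasp point. The pads swing forward as they close: fully open they stand 13 mm farther back than shut.
Start: joints at [52.294, 21.807, 74.336, -0, 83.858, -12.336], TCP at [0.236, 0.497, 0.201] pointing down, gripper open.
Joint ranges: [-178.18, 178.18], [-50.72, 133.34], [12.68, 142.11], [-81.47, 261.47], [9.98, 163.14], [-165.26, 165.26]. Speed limits (degrees/s): [136.94, 136.94, 180, 180, 180, 180].

INTERFACE

Orientations are given as a 3x3 rotation matrix whose columns are the frame's x, y, z axes.
In Python, from rig import observe, get_image, camera_info, env gives the robot as it stands.
- The arm moves only by the tool drive_tool, never from a script. Its arguments are lists of equal length, an entry for each row: "offset": the shift along the tool's x, y, z in units of 40 mm (1.0 is 40 mm), a list of three; "turn": the turn, a rotation vector about the tool's x, y, z in units of 6 degrees (1.0 is 6 degrees), a list of three; "hand": the opening, from 0 (shut) to 1 (fully open). A call has exactly 10 rows; each row shifts and turns the commanded pose from where the row before left it, along the tool's axes as they then stand; what a row does not reach is not made up. A row lasts 1/8 s, in which the tool goes at most 62.5 mm and 10.7 degrees, less where a joint would pass 70% of its speed; a pose out of reach is approached as far as the arm can. A call is refused whole if a number of a shift passes 1 or a number of a turn 1, either way. A call with a gripper value outside its range is refused whole. The fingers move at their own pace and stop on an object; "newtons" is the grip in N (left out, the last holds). Time passes only in rows, so rows that do not move let the fingers close, or fill a call up. It gives the time, the measured TCP pose, the force, the opening and the grip force at its end, in the units of the state.
- observe(): the state, without advancing time (a new reading comes with each control period).
- get_image(name): name is "side" or "top"; returns the picture (420x560x3 uint8, blue, green, red); there is no depth.
- camera_info(name): a dict with "fx", "fy", "cx", "cy" (pixels), "world_to_cam" (4x4, takes a point from world to camera coordinates). Camera axes: x right, y down, z forward; pixel columns grow to the right and rows downward; lengths in m; the calibration is good to about 2 mm. A picture is of the moment at which its call begins. camera_info takes no time and is no camera call.
- env.close_job(): hands the job in; it is judged then, once.
The state is a dict: "time_s": time; "q": joint angles; "qvel": joint speeds; "joint_efforts": joint torques, N m; "position": TCP position; "tool_rot": TCP orientation; "ft_force": force on the tool from outside, world axes, zero at the start; "wrist_torque": the same for the moment, N m; "grip_width": finger opening in m; "gripper_force": force on a finger pad.
Only numpy, scipy, OpenCV 4.12 (cv2) and the standard library are available. Lean on these libraries where they do the work, as an engineer would, in place of code of your own. Each camera call takes 0.05 s, during which the arm holds its last target. There are 200 camera calls.

TASK

The service hatch on the sloped front of the bench dough roller is shut, but one of its two slotted quarter-turn locks was left open. Take the slot key from its holder, set its blade in the slot of the open lock and turn it clockwise, without forcing it, until it comes up against its stop; then stand the key upright in its holder again. Leave the lock that is already shut, and the other things on the bench, as they are.

Things in the scene. Friction and masses are not known exactly. Their poses are not given: they have to be found in the camera images.
- roller: bench dough roller, fixed: white housing 340 mm wide; its sloped face rises away from the robot at 0.35 rad to the horizontal, from 60 to 142 mm high, with rollers and end cheeks (to 230 mm) behind. Origin on the bench, 140 mm behind the face's front edge; x level to the rear, y across, z up. The locks are 85 mm up the slope, 85 mm left and right of the middle
- open_lock_slot (a point): open lock (left or right): aluminium head 37 mm across, its face 14 mm proud of the slope, with a slot 5 mm wide, 27 mm long (ends closed), 7 mm deep; the slot does not lie level. Point: centre of the outer face; x along the slot, z outwards, square to the slope; turns with the head. Sprung: pushed in it gives 4 mm, at 4 rising to 8 N, then is hard; it springs back out
- open_lock (a joint): turn of the open lock, rad: 0 = slot pointing up the slope, growing clockwise looking at the face, to a hard stop at 1.571 where the slot is level across the slope (locked). Starts between 0.2 and 0.55 and stays where it is left. About 0.12 N m turns it; 1 N m against the stop is forcing it; the blade has some 0.1 rad of play in the slot, each way
- shut_lock_slot (a point): the other lock, of the same make and frame, already turned to its stop
- shut_lock (a joint): turn of the other lock, rad, same sense; starts at its stop, at 1.56 or more
- key: slot key, about 90 g: black upright handle block 18 mm thick (x), 34 mm wide (y), 60 mm tall (z = 18 to 78 mm), and below it a flat steel blade 3 mm thick (x), 22 mm wide (y), 18 mm long. Origin at the centre of the blade's tip, z up through the handle. It starts loosely in the holder, blade down, the handle's shoulder on the holder's top (tip 18 mm below the pocket's mouth)
- key_tip (a point): centre of the tip of the key's blade, axes as the key's
- holder_pocket (a point): centre of the mouth of the holder's pocket, axes as the holder's: fixed grey block 60 mm (x) by 80 mm (y), 30 mm high, with a pocket 9 mm (x) by 30 mm (y), 24 mm deep in its top; z up. Stands in front of the roller, to the left or right
- wash_bowl: bystander: white bowl, 110 mm across, 65 mm high, origin under its middle
- timer: bystander: white timer box 30 by 70 by 65 mm, origin under its middle
- cutter: bystander: steel dough-cutter ring, 70 mm across, 45 mm high, origin under its middle
- jar: bystander: glass jar, 68 mm across, 100 mm high, origin under its middle
- pastry_brush: bystander: brush lying on the bench
- scraper: bystander: dough scraper lying on the bench, 130 mm long, wooden grip
Things that resemble listed ones, but are neither listed nor needed, are in the scene too. Of the things like the key, leave any that is white; of the rest the smaller one is meant.

How it is judged (in metres and radians):
On the way, in this order (a step that is already met when the one before it is completed fails the run):
1. the key's blade is in the open lock's slot (z of key_tip in the frame of open_lock_slot between -0.01 and -0.004 m and distance between key_tip and open_lock_slot below 0.01 m and angle between the z axis of key and the z axis of open_lock_slot, either way round below 0.2 rad), for 0.2 s.
2. the key, its blade still in the slot, has turned the open lock to its stop (all of step 1 and value of joint open_lock above 1.5 rad), for 0.1 s.
At the end, for the whole second after the job is handed in: Both locks stand at their stops (joints above 1.5 rad), and the key stands upright (within 0.15 rad) and at rest in its holder, its tip within 8 mm of the pocket's centre line and at least 14 mm below its mouth (value of joint each of open_lock, shut_lock above 1.5 rad and horizontal distance between key_tip and holder_pocket below 0.008 m and z of key_tip in the frame of holder_pocket below -0.014 m and angle between key's own z axis and vertical below 0.15 rad and linear speed of key below 0.02 m/s); the robot touches nothing.
It fails at once if the shut lock is turned back (value of joint shut_lock below 1.45 rad).
It fails at once if the lock is forced: the key bears on it with more than 150 N (contact force between key and open_lock above 150 N).
It fails at once if something else on the bench is pushed more than 30 mm from its place (distance of any of wash_bowl, timer, cutter, jar, pastry_brush, scraper from where it was at the start of the episode above 0.03 m).
It also fails if it takes over 58 s, if anything falls off the work surface, if the arm or the gripper's body presses on something with over 40 N, if the wrist force passes 120 N, or if a joint passes its speed limit or range.

## Working session

There is one attempt and no reset: what is moved stays moved. The work goes in short steps, Python scripts to look and compute and a tool call to move; the robot and the scene stay as the last step left them, time stands still between calls to the robot, and variables do not carry over. Pictures are saved under pics/ and viewed, at most 10 in all, crops included, and the job is handed in when it is done.

Besides the shell and the picture viewer there is one more tool, called after ">>>" as name(argument=value, ...) on one line, values as JSON. drive_tool: Moves the arm, as the interface text tells. Its arguments: {"type":"object","properties":{"offset":{"type":"array"},"turn":{"type":"array"},"hand":{"type":"array"},"newtons":{"type":"number"}},"required":["offset","turn","hand"]}

```bash
mkdir -p pics; ls; python3 - <<'E'
from rig import observe,get_image,camera_info,env
import cv2,numpy as np
for n in("top","side"):
    cv2.imwrite(f"pics/{n}0.png",get_image(n)); c=camera_info(n); print(n,c)
o=observe();print(o, env.hold_point_z)
E
```

```text
pics
top {'fx': 396.4973986656198, 'fy': 396.4973986656198, 'cx': 283.41505195260993, 'cy': 208.48135764608378, 'world_to_cam': array([[ 0.02475849, -0.99968227,  0.00472952,  0.01999532],
       [-0.99380583, -0.0251251 , -0.10825297,  0.47766397],
       [ 0.10833741, -0.00202004, -0.99411213,  0.97107096],
       [ 0.        ,  0.        ,  0.        ,  1.        ]])}
side {'fx': 491.10490276713807, 'fy': 491.10490276713807, 'cx': 273.82136467689924, 'cy': 201.78636545712175, 'world_to_cam': array([[ 0.71854177, -0.69519511, -0.02003733, -0.30595084],
       [-0.39749044, -0.38685685, -0.83207159,  0.27873204],
       [ 0.57070052,  0.60584284, -0.55430621,  1.16718773],
       [ 0.        ,  0.        ,  0.        ,  1.        ]])}
{'time_s': 0.1, 'q': array([ 5.22940311e+01,  2.18363640e+01,  7.43776683e+01,  8.21880946e-04,
        8.38589874e+01, -1.23365914e+01]), 'qvel': array([-0.02674526, -0.11741819, -0.12615449, -0.03769161,  0.04667777,
        0.02882832]), 'joint_efforts': array([ 3.66160646e-03, -4.49218476e+01, -2.31657940e+01, -2.46399632e-04,
        3.65231826e-03,  9.01724604e-06]), 'position': array([0.23547041, 0.4967203 , 0.20039687]), 'tool_rot': array([[-9.03563639e-01,  4.28453177e-01, -7.90739669e-04],
       [ 4.28453811e-01,  9.03563132e-01, -9.99558177e-04],
       [ 2.86219335e-04, -1.24195985e-03, -9.99999188e-01]]), 'ft_force': array([ 0.04292631, -0.22268718,  0.58880716]), 'wrist_torque': array([ 0.0007847 , -0.02030539, -0.00302049]), 'gripper_force': 0.0, 'grip_width': 0.08537360281166131} 0.0187
```

View pics/top0.png

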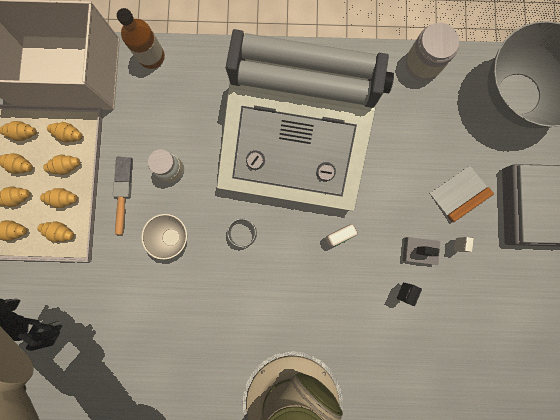

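View pics/side0.png

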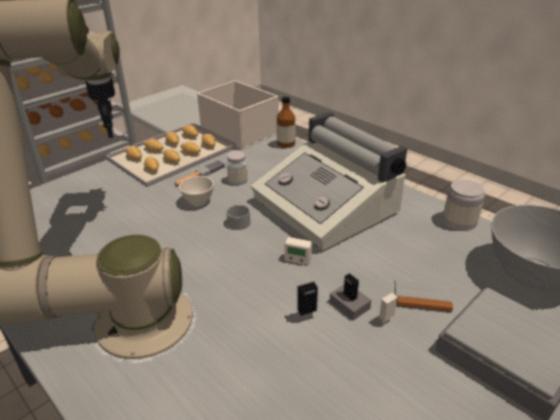

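The left lock at top (255,160) has its slot diagonal, so it is the open one. The right lock at (326,172) is about level, so it is shut. There are three key-like things:
- black in the grey holder, top (427,252), side (351,287)
- black free-standing, larger, top (409,294), side (307,298)
- white, top (465,244), side (388,307)

The one in the holder fits: it isn't white and is the smaller black one. I'll confirm it in an enlarged crop.

```bash
python3 - <<'E'
import cv2,numpy as np
t=cv2.imread("pics/top0.png");s=cv2.imread("pics/side0.png")
r=lambda im,x,y,w,h,k:cv2.resize(im[y:y+h,x:x+w],None,fx=k,fy=k,interpolation=cv2.INTER_CUBIC)
a=r(t,380,225,100,75,4);b=r(s,290,265,120,75,3.3334)
c=r(t,230,130,100,75,4);d=r(s,265,160,100,75,4)
f=lambda i:cv2.resize(i,(400,300))
cv2.imwrite("pics/crop1.png",np.vstack([np.hstack([f(a),f(b)]),np.hstack([f(c),f(d)])]))
E
```

```text
(no output)
```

View pics/crop1.png

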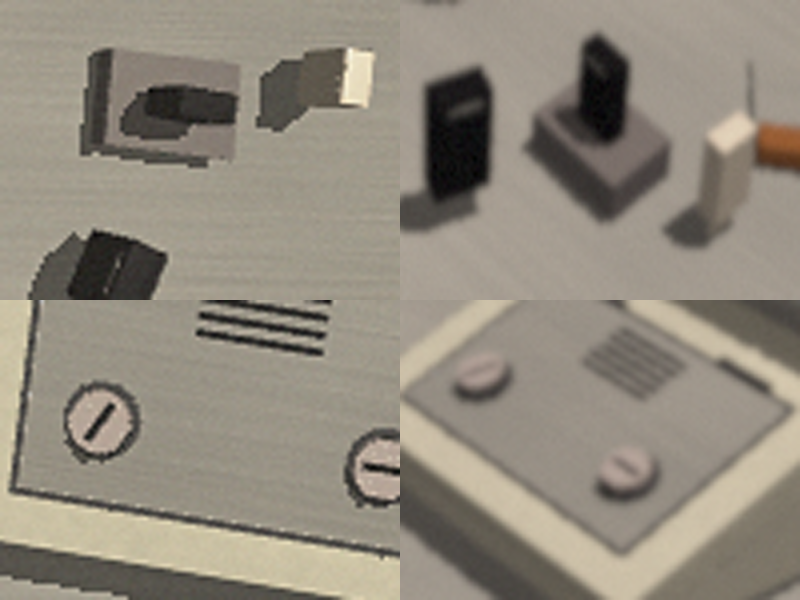

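The crop shows the holder key is the smaller black one: its holder is at top (421,251), the free-standing black one is bigger, and the third is white. The left lock's slot points up and right, so it is open. The right lock's slot is level across the slope. Next I measure.

```bash
cat > h.py <<'E'
import cv2,numpy as np
from rig import observe,get_image,camera_info,env
from scipy.spatial.transform import Rotation as Ro
C={n:camera_info(n) for n in("top","side")}
def ray(n,p):
    c=C[n];T=c["world_to_cam"];R=T[:3,:3]
    return -R.T@T[:3,3], R.T@np.array([(p[0]-c["cx"])/c["fx"],(p[1]-c["cy"])/c["fy"],1])
def plane(n,p,p0,nrm):
    o,d=ray(n,p);return o+d*(np.dot(np.subtract(p0,o),nrm)/np.dot(d,nrm))
def onz(n,p,z): return plane(n,p,[0,0,z],[0,0,1])
def tri(pt,ps):
    A=[];b=[]
    for n,p in(("top",pt),("side",ps)):
        o,d=ray(n,p);d=d/np.linalg.norm(d);P=np.eye(3)-np.outer(d,d);A.append(P);b.append(P@o)
    return np.linalg.lstsq(np.vstack(A),np.hstack(b),rcond=None)[0]
def proj(n,X):
    c=C[n];v=c["world_to_cam"]@np.append(X,1);return np.array([c["fx"]*v[0]/v[2]+c["cx"],c["fy"]*v[1]/v[2]+c["cy"]])
def blobs(m,amin):
    k,l,s,c=cv2.connectedComponentsWithStats(m.astype(np.uint8));return [(i,s[i].tolist(),c[i].round(2).tolist()) for i in range(1,k) if s[i,4]>=amin],l
E
python3 - <<'E'
from h import *
t=cv2.imread("pics/top0.png").astype(int);s=cv2.imread("pics/side0.png").astype(int)
for nm,im,rois in(("top",t,[(240,145,32,30),(311,158,32,30),(395,230,50,42)]),("side",s,[(272,165,30,26),(308,190,30,26),(322,268,55,55)])):
  for x,y,w,h in rois:
    r=im[y:y+h,x:x+w];p=(r[...,0]+r[...,2])/2-r[...,1]
    print(nm,x,y,"bright pct",np.percentile(r.mean(2),[2,20,50,80,98]).round(),"purple",np.percentile(p,[2,20,50,80,90,98]).round(1))
r=t[236:268,398:445];print("G\n",r[::2,::2,1]);print("P\n",((r[...,0]+r[...,2])/2-r[...,1]).round()[::2,::2].astype(int))
r=t[148:174,243:269];print("L\n",r[...,1])
E
```

```text
top 240 145 bright pct [ 46. 137. 143. 147. 171.] purple [-7.  -4.6 -3.   0.   1.5  3. ]
top 311 158 bright pct [ 48. 138. 143. 148. 174.] purple [-7.  -4.5 -3.   0.   1.5  3. ]
top 395 230 bright pct [ 36.  74. 146. 153. 159.] purple [-7.  -4.5 -2.5  0.   1.   2.5]
side 272 165 bright pct [ 70. 136. 142. 147. 186.] purple [-6.5 -2.5 -1.   0.   2.   4.5]
side 308 190 bright pct [ 70. 133. 142. 146. 167.] purple [-5.  -2.  -1.   0.5  3.   4. ]
side 322 268 bright pct [ 13.  68. 149. 154. 158.] purple [-3.  -1.5 -0.5  1.5  2.5  4. ]
G
 [[148 151 155 154 158 157 153 156 155 153 157 153 154 156 153 152 154 154
  152 153 152 151 152 153]
 [162 159 160  62  44 112 131 125 130 130 137 145 152 158 154 156 154 156
  152 153 151 153 149 152]
 [156 157  75  61  55 134 130 130 129 132 131 126 126 128 125 125 125 127
  134 140 147 153 152 150]
 [158 160  80  65  57 133 127 126 129 129 126 129 128 125 127 127 125 127
  125 124 122 151 155 156]
 [159 157  74  56  55 135 128 127 128 131 129 125 126 129 126 125 130 126
  129 125 122 148 153 155]
 [164 161  77  51  56 131 127 131 130 129  99 101  75  
[... 4398 characters left out ...]
43  47  74
   78 154 146 145 144 145 147 141]
 [144 144 144 145 144  77  78  79  44  44  72 100  72 100  32  40  69 104
  149 149 146 145 144 144 145 141]
 [143 140 140 141 144 147  84  81  81  72  72  59  54  57  68 124 148 143
  142 142 141 143 141 144 147 148]
 [143 145 144 138 140 145 143  73  80 154 149 145  82 151 151 147 145 147
  146 144 138 137 139 141 143 140]
 [141 146 148 147 147 147 146 145 142 145 137 145 142 144 143 138 146 144
  144 145 141 146 142 140 139 141]
 [141 141 140 137 136 142 143 144 145 145 147 145 143 145 143 140 138 137
  141 140 140 140 146 144 143 145]
 [138 147 143 149 144 145 145 142 138 136 140 141 144 143 145 145 148 145
  143 145 140 138 141 136 141 140]]
```

```bash
cat > m.py <<'E'
from h import *
def lock(im,x,y,w,h,th):
    g=im[y:y+h,x:x+w].astype(np.uint8).max(2)
    b,l=blobs(g>th,8)
    pts=np.argwhere(np.isin(l,[i for i,s,c in b]))[:,::-1].astype(np.float32)
    hull=cv2.convexHull(pts.astype(np.int32));m=np.zeros_like(g);cv2.fillConvexPoly(m,hull,1)
    mo=cv2.moments(m,True);c=np.array([mo['m10'],mo['m01']])/mo['m00']
    e=cv2.erode(m,np.ones((3,3),np.uint8));wt=np.clip(th-15-g.astype(float),0,None)*e
    yy,xx=np.mgrid[:h,:w];W=wt.sum();sc=np.array([(wt*xx).sum(),(wt*yy).sum()])/W
    cov=np.cov(np.stack([xx.ravel(),yy.ravel()]),aweights=wt.ravel());d=np.linalg.eigh(cov)[1][:,1]
    return c+[x,y],sc+[x,y],d,mo['m00']
E
python3 - <<'E'
from m import *
t=cv2.imread("pics/top0.png");s=cv2.imread("pics/side0.png")
L=lock(t,243,148,26,26,158);Rr=lock(t,314,160,26,26,158)
Ls=lock(s,275,168,22,18,155);Rs=lock(s,311,193,24,18,155)
for a in(L,Rr,Ls,Rs):print([np.round(v,2) for v in a])
z=.060+.085*np.sin(.35)+.014*np.cos(.35)
pl,pr=onz("top",L[0],z),onz("top",Rr[0],z)
print("z",z,"top-ray",pl,pr,"dist",np.linalg.norm(pl-pr),"slot cent",onz("top",L[1],z),onz("top",Rr[1],z))
print("side-ray",onz("side",Ls[0],z),onz("side",Rs[0],z)); print("tri",tri(L[0],Ls[0]),tri(Rr[0],Rs[0]))
yx=(pl-pr)/np.linalg.norm(pl-pr);yaw=np.arctan2(-yx[0],yx[1]);print("yaw deg",np.degrees(yaw))
c,sn=np.cos(yaw),np.sin(yaw);n=np.array([-np.sin(.35)*c,-np.sin(.35)*sn,np.cos(.35)]);up=np.array([np.cos(.35)*c,np.cos(.35)*sn,np.sin(.35)])
for nm,a,p in(("L",L,pl),("R",Rr,pr)):
  q=[plane("top",a[1]+k*a[2],p,n) for k in(-4,4)];d=q[1]-q[0];d/=np.linalg.norm(d);left=np.cross(n,up)
  print(nm,"slot angle cw rad",np.arctan2(-(d@left),d@up))
# holder
g=t[...,1].astype(int);m=np.zeros(g.shape,bool);m[232:270,404:444]=(g[232:270,404:444]<141)&(g[232:270,404:444]>114)
b,l=blobs(m,60);print(b)
k=[i for i,s_,c_ in b];hl=cv2.convexHull(np.argwhere(np.isin(l,k))[:,::-1].astype(np.int32));rect=cv2.minAreaRect(hl)
print("hull",hl[:,0].tolist())
W=np.array([onz("top",p,.030)[:2] for p in hl[:,0]],np.float32)*1000;print("holder rect mm",cv2.minAreaRect(W))
# key top
m[:]=0;m[244:258,412:442]=g[244:258,412:442]<58;m2=m.copy()
print("black rows"); [print(r,g[r,414:443].tolist()) for r in range(245,258)]
E
```

```text
m.py:9: RuntimeWarning: invalid value encountered in divide
  yy,xx=np.mgrid[:h,:w];W=wt.sum();sc=np.array([(wt*xx).sum(),(wt*yy).sum()])/W
Traceback (most recent call last):
  File "m.py", line 10, in lock
    cov=np.cov(np.stack([xx.ravel(),yy.ravel()]),aweights=wt.ravel());d=np.linalg.eigh(cov)[1][:,1]
ZeroDivisionError: Weights sum to zero, can't be normalized
```

```bash
sed -i 's/    e=cv2.erode/    if mo["m00"]<1: return c,c,c,0\n    e=cv2.erode/; s/th-15-g.astype(float),0,None)\*e/th-15-g.astype(float),0,None)*e+1e-9/' m.py; cat > a.py <<'E'
from m import *
t=cv2.imread("pics/top0.png");s=cv2.imread("pics/side0.png")
L=lock(t,243,148,26,26,158);Rr=lock(t,314,160,26,26,158)
for a in(L,Rr):print([np.round(v,2) for v in a])
z=.060+.085*np.sin(.35)+.014*np.cos(.35)
pl,pr=onz("top",L[0],z),onz("top",Rr[0],z)
print("z",z,"top-ray",pl,pr,"dist",np.linalg.norm(pl-pr),"slot cent",onz("top",L[1],z),onz("top",Rr[1],z))
yx=(pl-pr)/np.linalg.norm(pl-pr);yaw=np.arctan2(-yx[0],yx[1]);print("yaw deg",np.degrees(yaw))
c,sn=np.cos(yaw),np.sin(yaw);n=np.array([-np.sin(.35)*c,-np.sin(.35)*sn,np.cos(.35)]);up=np.array([np.cos(.35)*c,np.cos(.35)*sn,np.sin(.35)])
for nm,a,p in(("L",L,pl),("R",Rr,pr)):
  q=[plane("top",a[1]+k*a[2],p,n) for k in(-4,4)];d=q[1]-q[0];d/=np.linalg.norm(d);left=np.cross(n,up)
  print(nm,"slot angle cw rad",np.arctan2(-(d@left),d@up))
print("side proj of L,R",proj("side",pl),proj("side",pr))
g=t[...,1].astype(int);m=np.zeros(g.shape,bool);m[232:270,404:444]=(g[232:270,404:444]<141)&(g[232:270,404:444]>114)
b,l=blobs(m,60);print(b)
k=[i for i,s_,c_ in b];hl=cv2.convexHull(np.argwhere(np.isin(l,k))[:,::-1].astype(np.int32))
print("hull",hl[:,0].tolist())
W=np.array([onz("top",p,.030)[:2] for p in hl[:,0]],np.float32)*1000;print("holder rect mm",cv2.minAreaRect(W))
[print(r,g[r,414:443].tolist()) for r in range(245,258)]
print("side lock");[print(r,s[r,272:298,1].tolist()) for r in range(170,190)]
E
python3 a.py
```

```text
[array([254.48, 159.89]), array([254.43, 160.05]), array([-0.6,  0.8]), np.float64(187.0)]
[array([326.03, 172.  ]), array([325.91, 171.92]), array([-0.99, -0.15]), np.float64(185.0)]
z 0.10229753161357667 top-ray [0.58184295 0.10295602 0.10229753] [ 0.55724921 -0.06568015  0.10229753] dist 0.17042010052988057 slot cent [0.58146851 0.10304657 0.10229753] [ 0.55742792 -0.06539269  0.10229753]
yaw deg -8.29746645311892
L slot angle cw rad -2.642974664968383
R slot angle cw rad -1.5882575877459602
side proj of L,R [286.38629508 176.49777201] [322.64729125 200.90960653]
[(2, [407, 237, 33, 29, 452], [422.49, 249.27])]
hull [[439, 248], [438, 264], [437, 265], [409, 261], [407, 260], [407, 247], [408, 239], [409, 237], [410, 237], [428, 239], [436, 240], [439, 241]]
holder rect mm ((379.91729736328125, -316.322998046875), (79.89961242675781, 61.122894287109375), 84.29693603515625)
245 [130, 127, 129, 129, 131, 130, 128, 130, 131, 133, 133, 132, 132, 127, 131, 128, 129, 126, 127, 126, 124, 128, 125, 122, 122, 126, 157, 157, 154]
246 [130, 132, 129, 131, 99, 100, 101, 77, 75, 76, 73, 70, 77
[... 3444 characters left out ...]
41, 143, 140, 142, 143, 143]
185 [142, 141, 142, 140, 139, 139, 133, 124, 106, 104, 101, 94, 93, 97, 106, 115, 121, 130, 137, 141, 141, 144, 142, 144, 144, 143]
186 [137, 139, 141, 141, 139, 141, 139, 133, 131, 128, 127, 123, 120, 125, 129, 133, 136, 139, 140, 141, 141, 143, 143, 142, 143, 145]
187 [129, 136, 141, 141, 141, 142, 141, 140, 136, 138, 138, 136, 136, 138, 137, 140, 139, 143, 140, 142, 142, 140, 140, 142, 143, 143]
188 [119, 130, 137, 139, 141, 140, 141, 141, 141, 142, 140, 140, 139, 138, 141, 142, 142, 143, 143, 140, 142, 142, 141, 140, 141, 141]
189 [124, 121, 126, 129, 138, 142, 142, 142, 140, 141, 142, 139, 141, 141, 140, 139, 141, 142, 142, 143, 143, 140, 140, 140, 141, 141]
```

```bash
cat >> h.py <<'E'
np.set_printoptions(suppress=True,precision=4)
def Rdown(yaw,tilt=0.,ax_yaw=0.):
    """tool z down, tool y at yaw (deg); then tilted by tilt(rad) so -z leans to the outward slope normal"""
    a=np.radians(yaw);y=np.array([np.cos(a),np.sin(a),0]);z=np.array([0,0,-1.]);R=np.stack([np.cross(y,z),y,z],1)
    b=np.radians(ax_yaw);ax=np.array([-np.sin(b),np.cos(b),0])
    return Ro.from_rotvec(-ax*tilt).as_matrix()@R
def plan(p0,R0,p1,R1,n,h):
    "per row shift (40 mm) and turn (6 deg) in tool axes; turn is constant-axis"
    rv=Ro.from_matrix(R0.T@R1).as_rotvec()/n;d=(np.array(p1)-p0)/n;R=R0;off=[]
    for i in range(n):
        off.append([round(float(v),2) for v in R.T@d/.04]);R=R@Ro.from_rotvec(rv).as_matrix()
    print("offset",off,"\nturn each",np.round(np.degrees(rv)/6,3).tolist(),"rows",n,"hand",h)
E
python3 - <<'E'
from h import *
k=onz("top",(431.7,251.2),.09);print("key top",k,"base z.03 side-view proj of top ctr",proj("side",k),"holder ctr proj",proj("side",[.3799,-.3163,.03]))
o=observe();p=o["position"];R=o["tool_rot"]
R1=Rdown(-5.7);Rm=R@Ro.from_rotvec(Ro.from_matrix(R.T@R1).as_rotvec()*.5).as_matrix()
plan(p,R,[.40,.22,.2],Rm,10,.6)
plan(np.array([.40,.22,.2]),Rm,[.40,-.05,.2],R1,10,.6)
plan(np.array([.40,-.05,.2]),R1,[k[0],k[1],.13],R1,10,.5)
E
```

```text
key top [ 0.3787 -0.3156  0.09  ] base z.03 side-view proj of top ctr [352.8346 277.1978] holder ctr proj [351.6438 295.8212]
offset [[-0.67, -0.45, 0.0], [-0.69, -0.41, 0.0], [-0.72, -0.36, 0.0], [-0.74, -0.32, 0.0], [-0.76, -0.27, 0.0], [-0.77, -0.23, 0.0], [-0.78, -0.18, 0.0], [-0.79, -0.13, 0.0], [-0.8, -0.08, 0.0], [-0.8, -0.03, 0.0]] 
turn each [-0.001, 0.0, 0.586] rows 10 hand 0.6
offset [[-0.59, -0.33, 0.0], [-0.61, -0.3, 0.0], [-0.62, -0.26, 0.0], [-0.64, -0.22, 0.0], [-0.65, -0.18, 0.0], [-0.66, -0.14, 0.0], [-0.67, -0.1, 0.0], [-0.67, -0.06, 0.0], [-0.67, -0.02, 0.0], [-0.67, 0.03, 0.0]] 
turn each [-0.001, 0.0, 0.586] rows 10 hand 0.6
offset [[-0.67, 0.01, 0.18], [-0.67, 0.01, 0.18], [-0.67, 0.01, 0.18], [-0.67, 0.01, 0.18], [-0.67, 0.01, 0.18], [-0.67, 0.01, 0.18], [-0.67, 0.01, 0.18], [-0.67, 0.01, 0.18], [-0.67, 0.01, 0.18], [-0.67, 0.01, 0.18]] 
turn each [0.0, 0.0, 0.0] rows 10 hand 0.5
```

>>> drive_tool(offset=[[-0.67, -0.45, 0], [-0.69, -0.41, 0], [-0.72, -0.36, 0], [-0.74, -0.32, 0], [-0.76, -0.27, 0], [-0.77, -0.23, 0], [-0.78, -0.18, 0], [-0.79, -0.13, 0], [-0.8, -0.08, 0], [-0.8, -0.03, 0]], turn=[[0, 0, 0.586], [0, 0, 0.586], [0, 0, 0.586], [0, 0, 0.586], [0, 0, 0.586], [0, 0, 0.586], [0, 0, 0.586], [0, 0, 0.586], [0, 0, 0.586], [0, 0, 0.586]], hand=[0.6, 0.6, 0.6, 0.6, 0.6, 0.6, 0.6, 0.6, 0.6, 0.6])

```text
time_s: 1.35
position: [0.4001, 0.2196, 0.2007]
tool_rot: [[-0.49, 0.872, -0.001], [0.872, 0.49, -0.0], [0.0, -0.001, -1.0]]
ft_force: [0.3, 0.2, -0.7]
grip_width: 0.0514
gripper_force: 0.0
```

>>> drive_tool(offset=[[-0.59, -0.33, 0], [-0.61, -0.3, 0], [-0.62, -0.26, 0], [-0.64, -0.22, 0], [-0.65, -0.18, 0], [-0.66, -0.14, 0], [-0.67, -0.1, 0], [-0.67, -0.06, 0], [-0.67, -0.02, 0], [-0.67, 0.03, 0]], turn=[[0, 0, 0.586], [0, 0, 0.586], [0, 0, 0.586], [0, 0, 0.586], [0, 0, 0.586], [0, 0, 0.586], [0, 0, 0.586], [0, 0, 0.586], [0, 0, 0.586], [0, 0, 0.586]], hand=[0.6, 0.6, 0.6, 0.6, 0.6, 0.6, 0.6, 0.6, 0.6, 0.6])

```text
time_s: 2.6
position: [0.3992, -0.05, 0.2008]
tool_rot: [[0.101, 0.995, -0.0], [0.995, -0.101, 0.0], [0.0, -0.0, -1.0]]
ft_force: [0.5, 0.6, 0.1]
grip_width: 0.0513
gripper_force: 0.0
```

>>> drive_tool(offset=[[-0.67, 0.01, 0.18], [-0.67, 0.01, 0.18], [-0.67, 0.01, 0.18], [-0.67, 0.01, 0.18], [-0.67, 0.01, 0.18], [-0.67, 0.01, 0.18], [-0.67, 0.01, 0.18], [-0.67, 0.01, 0.18], [-0.67, 0.01, 0.18], [-0.67, 0.01, 0.18]], turn=[[0, 0, 0], [0, 0, 0], [0, 0, 0], [0, 0, 0], [0, 0, 0], [0, 0, 0], [0, 0, 0], [0, 0, 0], [0, 0, 0], [0, 0, 0]], hand=[0.5, 0.5, 0.5, 0.5, 0.5, 0.5, 0.5, 0.5, 0.5, 0.5])

```text
time_s: 3.85
position: [0.3766, -0.317, 0.1284]
tool_rot: [[0.099, 0.995, -0.0], [0.995, -0.099, 0.001], [0.001, -0.0, -1.0]]
ft_force: [0.6, -0.6, -0.1]
grip_width: 0.0424
gripper_force: 0.0
```

```bash
python3 - <<'E'
from h import *
o=observe();print(o["position"],o["q"],o["grip_width"])
plan(o["position"],o["tool_rot"],[.3785,-.3158,.040],Rdown(-5.7),7,.5)
E
```

```text
[ 0.3766 -0.317   0.1284] [-53.9045  20.1235  90.1334  -0.0008  69.7826 -48.2086] 0.042418633489168724
offset [[0.0, 0.01, 0.32], [0.0, 0.01, 0.32], [0.0, 0.01, 0.32], [0.01, 0.01, 0.32], [0.01, 0.01, 0.32], [0.01, 0.01, 0.32], [0.01, 0.01, 0.32]] 
turn each [-0.001, -0.001, 0.0] rows 7 hand 0.5
```

>>> drive_tool(offset=[[0, 0.01, 0.32], [0, 0.01, 0.32], [0, 0.01, 0.32], [0.01, 0.01, 0.32], [0.01, 0.01, 0.32], [0.01, 0, 0.32], [0.01, 0, 0.3], [0, 0, 0], [0, 0, 0], [0, 0, 0]], turn=[[0, 0, 0], [0, 0, 0], [0, 0, 0], [0, 0, 0], [0, 0, 0], [0, 0, 0], [0, 0, 0], [0, 0, 0], [0, 0, 0], [0, 0, 0]], hand=[0.5, 0.5, 0.5, 0.5, 0.5, 0.5, 0.5, 0.1, 0.1, 0.1], newtons=60)

```text
time_s: 5.1
position: [0.3791, -0.3151, 0.0405]
tool_rot: [[0.099, 0.995, 0.0], [0.995, -0.099, -0.001], [-0.001, 0.001, -1.0]]
ft_force: [0.3, 0.5, -1.7]
grip_width: 0.0165
gripper_force: 60.9
```

```bash
cat > g.py <<'E'
from h import *
yaw=np.radians(-8.3);c,sn=np.cos(yaw),np.sin(yaw)
N=np.array([-np.sin(.35)*c,-np.sin(.35)*sn,np.cos(.35)]);UP=np.array([np.cos(.35)*c,np.cos(.35)*sn,np.sin(.35)]);LEFT=np.cross(N,UP)
S=np.array([.5817,.1030,.1023]);T=.0285
def Rl(th):
    y=np.cos(th)*LEFT+np.sin(th)*UP;return np.stack([np.cross(y,-N),y,-N],1)
E
python3 - <<'E'
from g import *
o=observe();p=o["position"];R=o["tool_rot"];R1=Rl(.505)
print(Ro.from_matrix(R.T@R1).as_rotvec(degrees=True))
pm=np.array([.385,-.30,.15]);plan(p,R,pm,R,5,.1)
pe=S+N*(T+.06);Rm=R@Ro.from_rotvec(Ro.from_matrix(R.T@R1).as_rotvec()*.25).as_matrix()
pq=pm+(pe-pm)*.25+[0,0,.02]
plan(pm,R,pq,Rm,5,.1)
plan(pq,Rm,pe,R1,15,.1)
E
```

```text
[-17.7815 -11.0008 -57.8338]
offset [[0.08, 0.02, -0.55], [0.08, 0.02, -0.55], [0.08, 0.02, -0.55], [0.08, 0.02, -0.55], [0.08, 0.02, -0.55]] 
turn each [0.0, 0.0, 0.0] rows 5 hand 0.1
offset [[0.53, 0.16, -0.14], [0.52, 0.19, -0.15], [0.51, 0.21, -0.15], [0.49, 0.24, -0.15], [0.48, 0.27, -0.15]] 
turn each [-0.148, -0.092, -0.482] rows 5 hand 0.1
offset [[0.47, 0.28, -0.02], [0.46, 0.31, -0.02], [0.44, 0.33, -0.02], [0.42, 0.35, -0.02], [0.4, 0.37, -0.01], [0.38, 0.39, -0.01], [0.36, 0.41, -0.01], [0.34, 0.43, -0.01], [0.32, 0.45, -0.0], [0.3, 0.46, 0.0], [0.27, 0.48, 0.01], [0.25, 0.49, 0.01], [0.22, 0.5, 0.02], [0.2, 0.51, 0.02], [0.17, 0.52, 0.03]] 
turn each [-0.148, -0.092, -0.482] rows 15 hand 0.1
```

>>> drive_tool(offset=[[0, 0, -0.55], [0.1, 0.02, -0.55], [0.1, 0.02, -0.55], [0.1, 0.03, -0.55], [0.1, 0.03, -0.55], [0.53, 0.16, -0.14], [0.52, 0.19, -0.15], [0.51, 0.21, -0.15], [0.49, 0.24, -0.15], [0.48, 0.27, -0.15]], turn=[[0, 0, 0], [0, 0, 0], [0, 0, 0], [0, 0, 0], [0, 0, 0], [-0.148, -0.092, -0.482], [-0.148, -0.092, -0.482], [-0.148, -0.092, -0.482], [-0.148, -0.092, -0.482], [-0.148, -0.092, -0.482]], hand=[0.1, 0.1, 0.1, 0.1, 0.1, 0.1, 0.1, 0.1, 0.1, 0.1])

```text
time_s: 6.35
position: [0.4266, -0.1965, 0.1795]
tool_rot: [[-0.152, 0.985, 0.079], [0.987, 0.156, -0.046], [-0.058, 0.071, -0.996]]
ft_force: [0.8, -0.1, -1.4]
grip_width: 0.0167
gripper_force: 60.9
```

>>> drive_tool(offset=[[0.47, 0.28, -0.02], [0.46, 0.31, -0.02], [0.44, 0.33, -0.02], [0.42, 0.35, -0.02], [0.4, 0.37, -0.01], [0.38, 0.39, -0.01], [0.36, 0.41, -0.01], [0.34, 0.43, -0.01], [0.32, 0.45, 0], [0.3, 0.46, 0]], turn=[[-0.148, -0.092, -0.482], [-0.148, -0.092, -0.482], [-0.148, -0.092, -0.482], [-0.148, -0.092, -0.482], [-0.148, -0.092, -0.482], [-0.148, -0.092, -0.482], [-0.148, -0.092, -0.482], [-0.148, -0.092, -0.482], [-0.148, -0.092, -0.482], [-0.148, -0.092, -0.482]], hand=[0.1, 0.1, 0.1, 0.1, 0.1, 0.1, 0.1, 0.1, 0.1, 0.1])

```text
time_s: 7.6
position: [0.5091, 0.0067, 0.1839]
tool_rot: [[-0.589, 0.767, 0.255], [0.78, 0.622, -0.072], [-0.214, 0.157, -0.964]]
ft_force: [-0.3, 0.2, -0.3]
grip_width: 0.0166
gripper_force: 60.9
```

>>> drive_tool(offset=[[0.27, 0.48, 0.01], [0.25, 0.49, 0.01], [0.22, 0.5, 0.02], [0.2, 0.51, 0.02], [0.17, 0.52, 0.03], [0, 0, 0], [0, 0, 0], [0, 0, 0], [0, 0, 0], [0, 0, 0]], turn=[[-0.148, -0.092, -0.482], [-0.148, -0.092, -0.482], [-0.148, -0.092, -0.482], [-0.148, -0.092, -0.482], [-0.148, -0.092, -0.482], [0, 0, 0], [0, 0, 0], [0, 0, 0], [0, 0, 0], [0, 0, 0]], hand=[0.1, 0.1, 0.1, 0.1, 0.1, 0.1, 0.1, 0.1, 0.1, 0.1])

```text
time_s: 8.85
position: [0.5507, 0.1071, 0.1856]
tool_rot: [[-0.744, 0.577, 0.339], [0.598, 0.8, -0.05], [-0.3, 0.166, -0.94]]
ft_force: [-0.1, 0.1, -0.3]
grip_width: 0.017
gripper_force: 60.9
```

```bash
python3 - <<'E'
from g import *
o=observe();p=o["position"];R=o["tool_rot"];R1=Rl(.505);print(p,o["q"],o["grip_width"],o["ft_force"],o["wrist_torque"])
print("target",S+N*(T+.06),"rot err",Ro.from_matrix(R.T@R1).as_rotvec(degrees=True))
t=get_image("top");s=get_image("side")
tip=p+R[:,2]*T
for n,im,k in(("top",t,"t"),("side",s,"s")):
    print(n,"tip proj",proj(n,tip),"slot",proj(n,S),"bladeends",proj(n,tip+R[:,0]*.011),proj(n,tip-R[:,0]*.011))
cv2.imwrite("pics/t1.png",t);cv2.imwrite("pics/s1.png",s)
r=lambda im,x,y,w,h:cv2.resize(im[y:y+h,x:x+w],(400,400),interpolation=cv2.INTER_CUBIC)
cv2.imwrite("pics/c2.png",np.hstack([r(t,210,115,100,100),r(s,235,110,100,100)]))
E
```

```text
[0.5507 0.1071 0.1856] [  0.5031  15.434   89.8314  -3.6937  54.9836 -50.6426] 0.017041095655903615 [-0.0618  0.1384 -0.2941] [0.0572 0.2167 0.0567]
target [0.5517 0.1074 0.1854] rot err [-0.0304 -0.013  -0.023 ]
top tip proj [251.1587 163.5003] slot [254.4552 159.952 ] bladeends [248.1726 167.388 ] [254.1611 159.5914]
side tip proj [280.5459 162.4829] slot [286.3432 176.5091] bladeends [277.0585 163.6712] [284.0388 161.2926]
```

View pics/c2.png

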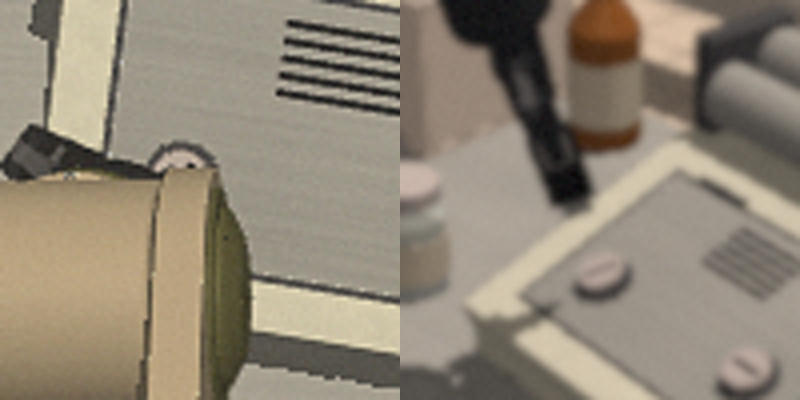

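Side view: blade tip at about (279.5,162), lock slot at (285.5,177.5). The arm hides the lock in the top view. I'll move closer and compare the tip and slot in the side view.

>>> drive_tool(offset=[[-0.02, 0.01, 0.2], [0, 0, 0.2], [0, 0, 0.2], [0, 0, 0.2], [0, 0, 0.2], [0, 0, 0.15], [0, 0, 0.1], [0, 0, 0.05], [0, 0, 0], [0, 0, 0]], turn=[[0, 0, 0], [0, 0, 0], [0, 0, 0], [0, 0, 0], [0, 0, 0], [0, 0, 0], [0, 0, 0], [0, 0, 0], [0, 0, 0], [0, 0, 0]], hand=[0.1, 0.1, 0.1, 0.1, 0.1, 0.1, 0.1, 0.1, 0.1, 0.1])

```text
time_s: 10.2
position: [0.5692, 0.1047, 0.1372]
tool_rot: [[-0.744, 0.576, 0.339], [0.597, 0.8, -0.05], [-0.3, 0.166, -0.939]]
ft_force: [0.2, -0.1, 0.2]
grip_width: 0.0166
gripper_force: 60.9
```

```bash
python3 - <<'E'
from g import *
o=observe();p=o["position"];R=o["tool_rot"];tip=p+R[:,2]*T
print(p,"tip in slot frame(UP,LEFT,N) mm",[round(1000*float((tip-S)@v),2) for v in(UP,LEFT,N)],o["ft_force"])
ims=[get_image("side") for _ in range(3)];s=np.mean(ims,0).astype(np.uint8)
cv2.imwrite("pics/s2.png",s)
for nm,X in(("tip",tip),("e+",tip+R[:,0]*.011),("e-",tip-R[:,0]*.011),("shoulder",tip-R[:,2]*.018),("S",S)):print(nm,proj("side",X))
s0=cv2.imread("pics/side0.png")
r=lambda im:cv2.resize(im[150:200,260:310],(400,400),interpolation=cv2.INTER_CUBIC)
cv2.imwrite("pics/c3.png",np.hstack([r(s),r(s0)]))
# px/mm
print("px per mm UP,LEFT,N",[(proj("side",S+v*.001)-proj("side",S)) for v in(UP,LEFT,N)])
E
```

```text
[0.5692 0.1047 0.1372] tip in slot frame(UP,LEFT,N) mm [0.17, -0.09, 8.63] [ 0.2145 -0.06    0.2106]
tip [285.6115 174.5059]
e+ [282.2042 175.6584]
e- [289.024  173.3517]
shoulder [283.943  170.3196]
S [286.3432 176.5091]
px per mm UP,LEFT,N [array([ 0.2443, -0.1922]), array([-0.1962, -0.1321]), array([-0.0913, -0.2289])]
```

View pics/c3.png

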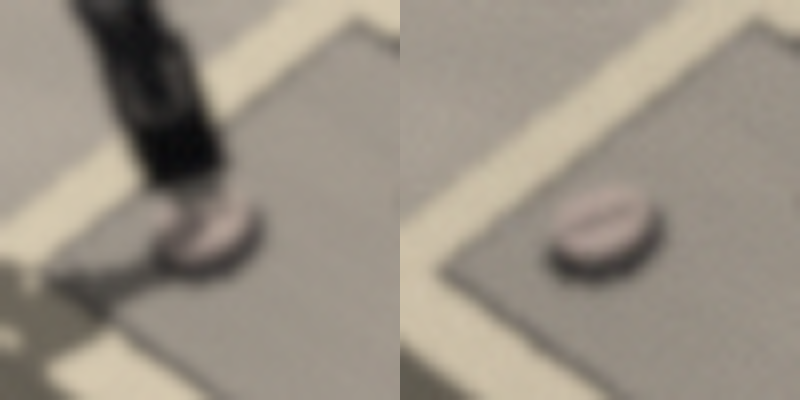

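The side view shows the blade just above the lock, with tip and slot offset from prediction by the same amount, about −1.5 px in x. So they line up, and I'll feel for the slot.

>>> drive_tool(offset=[[0, 0, 0.08], [0, 0, 0.06], [0, 0, 0.05], [0, 0, 0.03], [0, 0, 0.02], [0, 0, 0.02], [0, 0, 0], [0, 0, 0], [0, 0, 0], [0, 0, 0]], turn=[[0, 0, 0], [0, 0, 0], [0, 0, 0], [0, 0, 0], [0, 0, 0], [0, 0, 0], [0, 0, 0], [0, 0, 0], [0, 0, 0], [0, 0, 0]], hand=[0.1, 0.1, 0.1, 0.1, 0.1, 0.1, 0.1, 0.1, 0.1, 0.1])

```text
time_s: 11.6
position: [0.5727, 0.1042, 0.1272]
tool_rot: [[-0.744, 0.576, 0.339], [0.597, 0.8, -0.05], [-0.3, 0.166, -0.94]]
ft_force: [1.0, 1.1, -1.0]
grip_width: 0.0167
gripper_force: 60.9
```

```bash
cat > st.py <<'E'
from g import *
o=observe();p=o["position"];R=o["tool_rot"];tip=p+R[:,2]*T
print(o["time_s"],"tip UP,LEFT,N mm",[round(1000*float((tip-S)@v),2) for v in(UP,LEFT,N)],"F",[round(float(o["ft_force"]@v),1) for v in(UP,LEFT,N)],"M tool",R.T@o["wrist_torque"],"F tool",R.T@o["ft_force"],"th",np.arctan2(R[:,1]@UP,R[:,1]@LEFT),"q6",o["q"][5],"rot",Ro.from_matrix(R.T@Rl(.505)).as_rotvec(degrees=True))
E
python3 st.py
```

```text
11.6 tip UP,LEFT,N mm [0.05, -0.1, -1.96] F [0.4, 1.2, -1.2] M tool [-0.0722  0.1167  0.0261] F tool [0.2098 1.2778 1.2494] th 0.5049584151955544 q6 -50.45741118124404 rot [-0.02   -0.0189  0.0024]
```

>>> drive_tool(offset=[[0, 0, 0.02], [0, 0, 0.02], [0, 0, 0.02], [0, 0, 0.02], [0, 0, 0], [0, 0, 0], [0, 0, 0], [0, 0, 0], [0, 0, 0], [0, 0, 0]], turn=[[0, 0, 0], [0, 0, 0], [0, 0, 0], [0, 0, 0], [0, 0, 0], [0, 0, 0], [0, 0, 0], [0, 0, 0], [0, 0, 0], [0, 0, 0]], hand=[0.1, 0.1, 0.1, 0.1, 0.1, 0.1, 0.1, 0.1, 0.1, 0.1])

```text
time_s: 12.85
position: [0.5738, 0.104, 0.1242]
tool_rot: [[-0.744, 0.576, 0.339], [0.597, 0.8, -0.05], [-0.3, 0.166, -0.94]]
ft_force: [1.3, 1.9, 0.1]
grip_width: 0.0167
gripper_force: 60.9
```

```bash
python3 st.py
```

```text
12.85 tip UP,LEFT,N mm [0.04, -0.11, -5.17] F [1.0, 2.0, -0.2] M tool [-0.2289  0.1268 -0.0369] F tool [0.0923 2.2778 0.2358] th 0.5049125301911976 q6 -50.446331802643776 rot [-0.0214 -0.0193  0.005 ]
```

>>> drive_tool(offset=[[0, 0.01, 0.01], [0, 0.01, 0.02], [0, 0, 0.02], [0, 0, 0.01], [0, 0, 0], [0, 0, 0], [0, 0, 0], [0, 0, 0], [0, 0, 0], [0, 0, 0]], turn=[[0, 0, 0], [0, 0, 0], [0, 0, 0], [0, 0, 0], [0, 0, 0], [0, 0, 0], [0, 0, 0], [0, 0, 0], [0, 0, 0], [0, 0, 0]], hand=[0.1, 0.1, 0.1, 0.1, 0.1, 0.1, 0.1, 0.1, 0.1, 0.1])

```text
time_s: 14.1
position: [0.575, 0.1045, 0.1221]
tool_rot: [[-0.744, 0.576, 0.339], [0.597, 0.8, -0.05], [-0.3, 0.165, -0.94]]
ft_force: [-3.3, -0.4, 3.4]
grip_width: 0.0162
gripper_force: 61.5
```

```bash
python3 st.py
```

```text
14.1 tip UP,LEFT,N mm [0.36, 0.55, -7.58] F [-1.8, -0.8, 4.3] M tool [ 0.4102  0.3117 -0.0117] F tool [ 1.1843 -1.6111 -4.2903] th 0.5049144894955901 q6 -50.34507880164664 rot [-0.0278 -0.0245  0.0049]
```

The bottom of the slot is felt at −7.5 mm (4.3 N), so the blade is in the slot. I back off slightly and start turning.

>>> drive_tool(offset=[[0, -0.01, -0.02], [0, 0, 0], [0, 0, 0], [0, 0, 0], [0, 0, 0], [0, 0, 0], [0, 0, 0], [0, 0, 0], [0, 0, 0], [0, 0, 0]], turn=[[0, 0, 0], [0, 0, 0.3], [0, 0, 0.3], [0, 0, 0.4], [0, 0, 0.4], [0, 0, 0.4], [0, 0, 0.4], [0, 0, 0.4], [0, 0, 0.4], [0, 0, 0]], hand=[0.1, 0.1, 0.1, 0.1, 0.1, 0.1, 0.1, 0.1, 0.1, 0.1])

```text
time_s: 15.35
position: [0.5745, 0.104, 0.1227]
tool_rot: [[-0.529, 0.778, 0.339], [0.816, 0.576, -0.05], [-0.234, 0.25, -0.94]]
ft_force: [-2.9, -2.3, 2.1]
grip_width: 0.0163
gripper_force: 61.4
```

```bash
python3 st.py
```

```text
15.35 tip UP,LEFT,N mm [0.18, -0.05, -6.81] F [-1.7, -2.7, 2.8] M tool [ 0.5649 -0.1278 -0.1179] F tool [-0.8339 -3.11   -2.8333] th 0.8193395729588064 q6 -32.37108073949367 rot [ -0.0546  -0.0057 -18.0103]
```

>>> drive_tool(offset=[[0, -0.01, 0], [0, 0, 0], [0, 0, 0], [0, 0, 0], [0, 0, 0], [0, 0, 0], [0, 0, 0], [0, 0, 0], [0, 0, 0], [0, 0, 0]], turn=[[0, 0, 0.4], [0, 0, 0.4], [0, 0, 0.4], [0, 0, 0.4], [0, 0, 0.4], [0, 0, 0.4], [0, 0, 0.4], [0, 0, 0.4], [0, 0, 0.3], [0, 0, 0]], hand=[0.1, 0.1, 0.1, 0.1, 0.1, 0.1, 0.1, 0.1, 0.1, 0.1])

```text
time_s: 16.6
position: [0.5738, 0.1036, 0.1223]
tool_rot: [[-0.215, 0.916, 0.337], [0.968, 0.246, -0.05], [-0.129, 0.316, -0.94]]
ft_force: [-4.6, -3.2, 2.2]
grip_width: 0.017
gripper_force: 61.5
```

```bash
python3 st.py
```

```text
16.6 tip UP,LEFT,N mm [-0.65, -0.55, -6.95] F [-3.0, -3.8, 3.5] M tool [ 0.9706 -0.5669 -0.1052] F tool [-2.3714 -4.2576 -3.4454] th 1.1856150417310547 q6 -11.408661335896266 rot [ -0.1263  -0.0214 -38.9963]
```

>>> drive_tool(offset=[[-0.01, -0.01, 0], [-0.01, -0.01, 0], [0, 0, 0], [0, 0, 0], [0, 0, 0], [0, 0, 0], [0, 0, 0], [0, 0, 0], [0, 0, 0], [0, 0, 0]], turn=[[0, 0, 0.2], [0, 0, 0.4], [0, 0, 0.4], [0, 0, 0.4], [0, 0, 0.4], [0, 0, 0.4], [0, 0, 0.4], [0, 0, 0.4], [0, 0, 0.2], [0, 0, 0]], hand=[0.1, 0.1, 0.1, 0.1, 0.1, 0.1, 0.1, 0.1, 0.1, 0.1])

```text
time_s: 17.85
position: [0.5728, 0.1031, 0.122]
tool_rot: [[0.098, 0.936, 0.337], [0.995, -0.087, -0.05], [-0.017, 0.34, -0.94]]
ft_force: [-4.5, -1.8, 0.6]
grip_width: 0.0165
gripper_force: 61.5
```

```bash
python3 st.py
```

```text
17.85 tip UP,LEFT,N mm [-1.58, -1.16, -7.02] F [-3.7, -2.4, 1.9] M tool [ 1.066  -0.563  -0.0705] F tool [-2.2472 -3.8212 -1.937 ] th 1.5212389359529754 q6 7.672205058515863 rot [ -0.1534  -0.0642 -58.2261]
```

>>> drive_tool(offset=[[0, -0.01, 0], [0, 0, 0], [0, 0, 0], [0, 0, 0], [0, 0, 0], [0, 0, 0], [0, 0, 0], [0, 0, 0], [0, 0, 0], [0, 0, 0]], turn=[[0, 0, 0.2], [0, 0, 0.2], [0, 0, 0.2], [0, 0, 0.2], [0, 0, 0.2], [0, 0, 0], [0, 0, 0], [0, 0, 0], [0, 0, 0], [0, 0, 0]], hand=[0.1, 0.1, 0.1, 0.1, 0.1, 0.1, 0.1, 0.1, 0.1, 0.1])

```text
time_s: 19.1
position: [0.5726, 0.1031, 0.1219]
tool_rot: [[0.196, 0.921, 0.337], [0.98, -0.19, -0.05], [0.019, 0.34, -0.94]]
ft_force: [-4.7, -1.7, 0.8]
grip_width: 0.017
gripper_force: 61.5
```

```bash
python3 st.py
```

```text
19.1 tip UP,LEFT,N mm [-1.88, -1.21, -7.02] F [-3.9, -2.3, 2.3] M tool [ 1.0546 -0.6956 -0.1482] F tool [-2.529  -3.7464 -2.2467] th 1.6263254891905947 q6 13.695706515854505 rot [ -0.1478  -0.0529 -64.2471]
```

>>> drive_tool(offset=[[0, 0, 0], [0, 0, 0], [0, 0, 0], [0, 0, 0], [0, 0, 0], [0, 0, 0], [0, 0, 0], [0, 0, 0], [0, 0, 0], [0, 0, 0]], turn=[[0, 0, 0.1], [0, 0, 0.1], [0, 0, 0.1], [0, 0, 0.1], [0, 0, 0.1], [0, 0, 0], [0, 0, 0], [0, 0, 0], [0, 0, 0], [0, 0, 0]], hand=[0.1, 0.1, 0.1, 0.1, 0.1, 0.1, 0.1, 0.1, 0.1, 0.1])

```text
time_s: 20.35
position: [0.5724, 0.1031, 0.1218]
tool_rot: [[0.244, 0.91, 0.337], [0.969, -0.241, -0.05], [0.036, 0.338, -0.94]]
ft_force: [-6.0, -1.6, 1.0]
grip_width: 0.0165
gripper_force: 61.5
```

```bash
python3 st.py
```

```text
20.35 tip UP,LEFT,N mm [-2.03, -1.22, -7.04] F [-5.0, -2.5, 2.9] M tool [ 1.1361 -0.7095 -0.0832] F tool [-3.0043 -4.7094 -2.846 ] th 1.6785884246303404 q6 16.693680744031756 rot [ -0.1672  -0.0541 -67.2416]
```

>>> drive_tool(offset=[[0, -0.01, 0], [0, -0.01, 0], [0, 0, 0], [0, 0, 0], [0, 0, 0], [0, 0, 0], [0, 0, 0], [0, 0, 0], [0, 0, 0], [0, 0, 0]], turn=[[0, 0, 0.1], [0, 0, 0.1], [0, 0, 0.1], [0, 0, 0.1], [0, 0, 0.1], [0, 0, 0], [0, 0, 0], [0, 0, 0], [0, 0, 0], [0, 0, 0]], hand=[0.1, 0.1, 0.1, 0.1, 0.1, 0.1, 0.1, 0.1, 0.1, 0.1])

```text
time_s: 21.6
position: [0.5722, 0.1032, 0.1218]
tool_rot: [[0.291, 0.895, 0.338], [0.955, -0.291, -0.05], [0.054, 0.337, -0.94]]
ft_force: [-4.7, -2.9, 2.1]
grip_width: 0.0167
gripper_force: 61.5
```

```bash
python3 st.py; python3 - <<'E'
from g import *
t=get_image("top");s=get_image("side");o=observe();tip=o["position"]+o["tool_rot"][:,2]*T
print(proj("side",tip),proj("top",tip))
r=lambda im,x,y:cv2.resize(im[y:y+60,x:x+60],(400,400),interpolation=cv2.INTER_CUBIC)
cv2.imwrite("pics/c4.png",np.hstack([r(t,225,125),r(s,255,145)]))
E
```

```text
21.6 tip UP,LEFT,N mm [-2.22, -1.18, -6.9] F [-3.2, -3.6, 3.4] M tool [ 0.7908 -0.8138 -0.326 ] F tool [-4.0384 -2.6309 -3.3817] th 1.7304458899469148 q6 19.71511893731321 rot [ -0.1016  -0.0075 -70.2128]
[286.6454 178.6766] [255.1667 160.647 ]
```

View pics/c4.png

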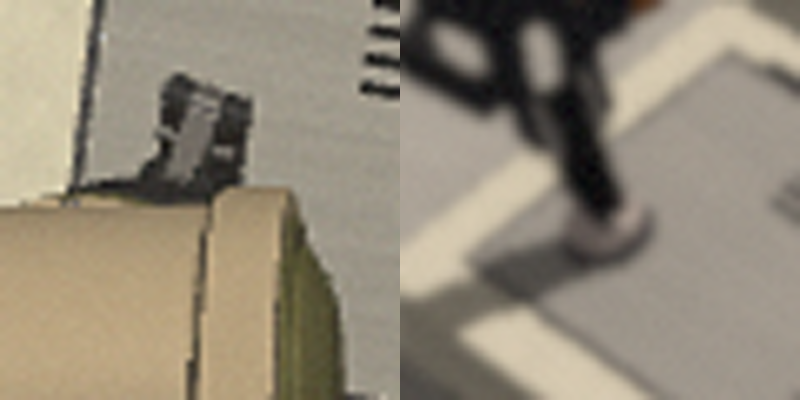

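The key sits in the lock head in the side view, and the torque has risen to 0.33 N m, so it seems to be at the stop. I'll turn slightly more to confirm.

>>> drive_tool(offset=[[0, 0, 0], [0, 0, 0], [0, 0, 0], [0, 0, 0], [0, 0, 0], [0, 0, 0], [0, 0, 0], [0, 0, 0], [0, 0, 0], [0, 0, 0]], turn=[[0, 0, 0.1], [0, 0, 0.1], [0, 0, 0.1], [0, 0, 0], [0, 0, 0], [0, 0, 0], [0, 0, 0], [0, 0, 0], [0, 0, 0], [0, 0, 0]], hand=[0.1, 0.1, 0.1, 0.1, 0.1, 0.1, 0.1, 0.1, 0.1, 0.1])

```text
time_s: 22.95
position: [0.5721, 0.1032, 0.1218]
tool_rot: [[0.318, 0.886, 0.338], [0.946, -0.321, -0.05], [0.064, 0.335, -0.94]]
ft_force: [-4.4, -2.8, 2.0]
grip_width: 0.0167
gripper_force: 61.6
```

```bash
python3 st.py
```

```text
22.95 tip UP,LEFT,N mm [-2.29, -1.21, -6.94] F [-3.1, -3.4, 3.2] M tool [ 0.7497 -0.8543 -0.5176] F tool [-3.9366 -2.3581 -3.1887] th 1.7614211967188218 q6 21.500077205117808 rot [ -0.1138  -0.0018 -71.9876]
```

>>> drive_tool(offset=[[0, 0, 0], [0, 0, 0], [0, 0, 0], [0, 0, 0], [0, 0, -0.05], [0, 0, -0.1], [0, 0, -0.2], [0, 0, -0.4], [0, 0, -0.6], [0, 0, -0.6]], turn=[[0, 0, -0.4], [0, 0, -0.4], [0, 0, -0.4], [0, 0, 0], [0, 0, 0], [0, 0, 0], [0, 0, 0], [0, 0, 0], [0, 0, 0], [0, 0, 0]], hand=[0.1, 0.1, 0.1, 0.1, 0.1, 0.1, 0.1, 0.1, 0.1, 0.1])

```text
time_s: 24.2
position: [0.5459, 0.1073, 0.1973]
tool_rot: [[0.205, 0.918, 0.34], [0.979, -0.2, -0.05], [0.023, 0.343, -0.939]]
ft_force: [-0.5, -0.6, -1.3]
grip_width: 0.0166
gripper_force: 60.9
```

```bash
python3 st.py; python3 - <<'E'
from g import *
o=observe();p=o["position"];R=o["tool_rot"];print(p,R)
R1=Rdown(-5.7);pe=np.array([.3791,-.3151,.13]);pm=np.array([.50,.02,.20])
rv=Ro.from_matrix(R.T@R1).as_rotvec();print(np.degrees(rv))
Rm=R@Ro.from_rotvec(rv*.4).as_matrix();Rm2=R@Ro.from_rotvec(rv*.4).as_matrix()
plan(p,R,pm,Rm,6,.1);plan(pm,Rm,pe,R1,14,.1)
s=get_image("side");cv2.imwrite("pics/s5.png",s)
tip=p+R[:,2]*T;x,y=proj("side",tip);print(x,y)
r=lambda im,x,y:cv2.resize(im[y:y+60,x:x+60],(400,400),interpolation=cv2.INTER_CUBIC)
cv2.imwrite("pics/c5.png",np.hstack([r(s,int(x)-30,int(y)-35),r(s,255,150)]))
E
```

```text
24.2 tip UP,LEFT,N mm [-1.23, -0.93, 73.13] F [-0.8, -0.7, -1.1] M tool [ 0.2102 -0.0215  0.0293] F tool [-0.7478 -0.7924  1.085 ] th 1.6360825972565622 q6 14.023195997936634 rot [  0.0579   0.0227 -64.8062]
[0.5459 0.1073 0.1973] [[ 0.2046  0.9178  0.3403]
 [ 0.9786 -0.1998 -0.0495]
 [ 0.0226  0.3431 -0.939 ]]
[20.1211 -0.2077 -6.2741]
offset [[-0.39, -0.1, -0.06], [-0.39, -0.1, -0.06], [-0.39, -0.11, -0.05], [-0.39, -0.11, -0.05], [-0.39, -0.12, -0.05], [-0.39, -0.12, -0.04]] 
turn each [0.224, -0.002, -0.07] rows 6 hand 0.1
offset [[-0.63, -0.14, 0.09], [-0.63, -0.14, 0.09], [-0.63, -0.14, 0.1], [-0.62, -0.14, 0.1], [-0.62, -0.14, 0.1], [-0.62, -0.14, 0.1], [-0.62, -0.15, 0.11], [-0.62, -0.15, 0.11], [-0.62, -0.15, 0.11], [-0.62, -0.15, 0.11], [-0.62, -0.15, 0.12], [-0.62, -0.15, 0.12], [-0.62, -0.15, 0.12], [-0.62, -0.15, 0.12]] 
turn each [0.144, -0.001, -0.045] rows 14 hand 0.1
279.3122079401113 159.56099946351142
```

View pics/c5.png

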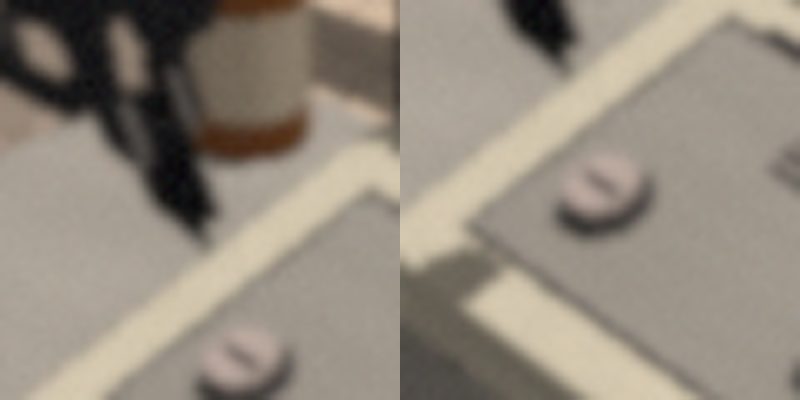

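The key is out, and the slot now runs level across the slope like the other lock's. The blade tip is at its predicted pixel. Back to the holder.

>>> drive_tool(offset=[[-0.39, -0.1, -0.06], [-0.39, -0.1, -0.06], [-0.39, -0.11, -0.05], [-0.39, -0.11, -0.05], [-0.39, -0.12, -0.05], [-0.39, -0.12, -0.04], [-0.63, -0.14, 0.09], [-0.63, -0.14, 0.09], [-0.63, -0.14, 0.1], [-0.62, -0.14, 0.1]], turn=[[0.224, 0, -0.07], [0.224, 0, -0.07], [0.224, 0, -0.07], [0.224, 0, -0.07], [0.224, 0, -0.07], [0.224, 0, -0.07], [0.144, 0, -0.045], [0.144, 0, -0.045], [0.144, 0, -0.045], [0.144, 0, -0.045]], hand=[0.1, 0.1, 0.1, 0.1, 0.1, 0.1, 0.1, 0.1, 0.1, 0.1])

```text
time_s: 25.5
position: [0.4654, -0.0762, 0.1786]
tool_rot: [[0.145, 0.978, 0.148], [0.989, -0.144, -0.015], [0.006, 0.149, -0.989]]
ft_force: [0.7, -0.7, -2.0]
grip_width: 0.0163
gripper_force: 60.9
```

>>> drive_tool(offset=[[-0.62, -0.14, 0.1], [-0.62, -0.14, 0.1], [-0.62, -0.15, 0.11], [-0.62, -0.15, 0.11], [-0.62, -0.15, 0.11], [-0.62, -0.15, 0.11], [-0.62, -0.15, 0.12], [-0.62, -0.15, 0.12], [-0.62, -0.15, 0.12], [-0.62, -0.15, 0.12]], turn=[[0.144, 0, -0.045], [0.144, 0, -0.045], [0.144, 0, -0.045], [0.144, 0, -0.045], [0.144, 0, -0.045], [0.144, 0, -0.045], [0.144, 0, -0.045], [0.144, 0, -0.045], [0.144, 0, -0.045], [0.144, 0, -0.045]], hand=[0.1, 0.1, 0.1, 0.1, 0.1, 0.1, 0.1, 0.1, 0.1, 0.1])

```text
time_s: 26.75
position: [0.3797, -0.3154, 0.1281]
tool_rot: [[0.098, 0.995, -0.001], [0.995, -0.098, 0.002], [0.002, -0.002, -1.0]]
ft_force: [0.7, -0.5, -0.8]
grip_width: 0.0169
gripper_force: 60.9
```

```bash
python3 - <<'E'
from g import *
o=observe();p=o["position"];R=o["tool_rot"];print(p,o["ft_force"],o["grip_width"])
plan(p,R,[.3791,-.3151,.073],Rdown(-5.7),5,.1)
t=get_image("top");s=get_image("side")
tip=p+R[:,2]*T;a=proj("side",tip);b=proj("top",tip);print(a,b)
r=lambda im,x,y:cv2.resize(im[y:y+70,x:x+70],(400,400),interpolation=cv2.INTER_CUBIC)
cv2.imwrite("pics/c6.png",np.hstack([r(t,395,215),r(s,int(a[0])-35,int(a[1])-30)]));print(int(a[0])-35,int(a[1])-30)
for v in([0,0,0],[0,0,-.018]):
    print([proj("side",tip+R[:,0]*q+R@np.array(v)).round(1).tolist() for q in(-.011,.011)])
E
```

```text
[ 0.3797 -0.3154  0.1281] [ 0.7368 -0.4778 -0.8208] 0.016929958323458817
offset [[0.0, -0.0, 0.28], [0.0, -0.0, 0.28], [0.0, -0.0, 0.28], [0.0, -0.0, 0.28], [0.0, -0.0, 0.28]] 
turn each [-0.003, -0.004, 0.002] rows 5 hand 0.1
[353.2998 273.8604] [433.1716 250.7882]
318 243
[[356.8, 276.4], [349.9, 271.4]]
[[357.4, 270.5], [350.4, 265.5]]
```

View pics/c6.png

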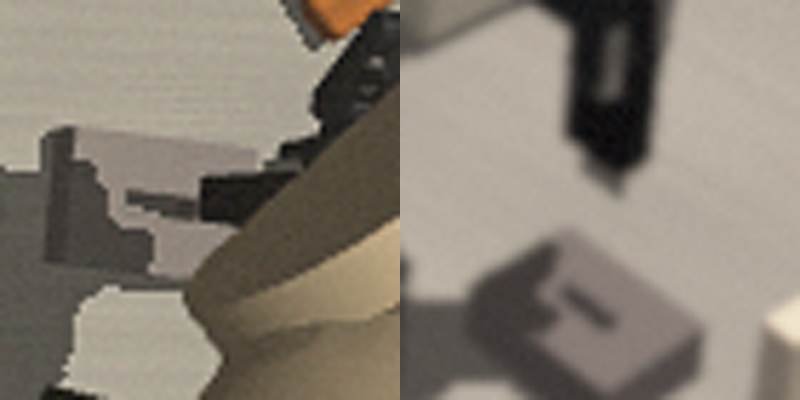

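Side view: blade tip at about (353.5,275), pocket at about (351,296.5), both near prediction and directly one over the other. I lower it carefully.

>>> drive_tool(offset=[[0, -0.01, 0.28], [0, 0, 0.28], [0, 0, 0.28], [0, 0, 0.28], [0, 0, 0.2], [0, 0, 0.15], [0, 0, 0.15], [0, 0, 0.15], [0, 0, 0.1], [0, 0, 0]], turn=[[0, 0, 0], [0, 0, 0], [0, 0, 0], [0, 0, 0], [0, 0, 0], [0, 0, 0], [0, 0, 0], [0, 0, 0], [0, 0, 0], [0, 0, 0]], hand=[0.1, 0.1, 0.1, 0.1, 0.1, 0.1, 0.1, 0.1, 0.1, 0.1])

```text
time_s: 28.1
position: [0.3792, -0.3141, 0.0528]
tool_rot: [[0.098, 0.995, -0.002], [0.995, -0.098, 0.004], [0.004, -0.002, -1.0]]
ft_force: [-1.0, 0.3, 0.0]
grip_width: 0.0164
gripper_force: 60.9
```

>>> drive_tool(offset=[[0, 0, 0.06], [0, 0, 0.06], [0, 0, 0.06], [0, 0, 0.06], [0, 0, 0.04], [0, 0, 0.01], [0, 0, 0], [0, 0, 0], [0, 0, 0], [0, 0, 0]], turn=[[0, 0, 0], [0, 0, 0], [0, 0, 0], [0, 0, 0], [0, 0, 0], [0, 0, 0], [0, 0, 0], [0, 0, 0], [0, 0, 0], [0, 0, 0]], hand=[0.1, 0.1, 0.1, 0.1, 0.1, 0.1, 0.1, 0.1, 0.1, 0.1])

```text
time_s: 29.35
position: [0.3793, -0.3141, 0.0414]
tool_rot: [[0.098, 0.995, -0.002], [0.995, -0.098, 0.003], [0.003, -0.002, -1.0]]
ft_force: [-0.5, 0.4, -1.2]
grip_width: 0.0168
gripper_force: 60.9
```

>>> drive_tool(offset=[[0, 0, 0.01], [0, 0, 0.01], [0, 0, 0], [0, 0, 0], [0, 0, 0], [0, 0, 0], [0, 0, 0], [0, 0, 0], [0, 0, 0], [0, 0, 0]], turn=[[0, 0, 0], [0, 0, 0], [0, 0, 0], [0, 0, 0], [0, 0, 0], [0, 0, 0], [0, 0, 0], [0, 0, 0], [0, 0, 0], [0, 0, 0]], hand=[0.1, 0.1, 0.1, 0.15, 0.2, 0.25, 0.3, 0.4, 0.5, 0.5])

```text
time_s: 30.6
position: [0.3793, -0.3141, 0.0406]
tool_rot: [[0.098, 0.995, -0.002], [0.995, -0.098, 0.003], [0.003, -0.002, -1.0]]
ft_force: [0.1, -0.4, -0.2]
grip_width: 0.0425
gripper_force: 0.0
```

>>> drive_tool(offset=[[0, 0, -0.05], [0, 0, -0.2], [0, 0, -0.4], [0, 0, -0.5], [0, 0, -0.7], [0, 0, -0.8], [0, 0, -0.8], [0.6, 0, -0.4], [0.8, 0, 0], [0.8, 0, 0]], turn=[[0, 0, 0], [0, 0, 0], [0, 0, 0], [0, 0, 0], [0, 0, 0], [0, 0, 0], [0, 0, 0], [0, 0, 0], [0, 0, 0], [0, 0, 0]], hand=[0.5, 0.5, 0.5, 0.5, 0.5, 0.5, 0.5, 0.5, 0.5, 0.5])

```text
time_s: 31.85
position: [0.3879, -0.2247, 0.1949]
tool_rot: [[0.098, 0.995, -0.002], [0.995, -0.098, 0.004], [0.004, -0.002, -1.0]]
ft_force: [0.6, 0.4, 0.4]
grip_width: 0.0431
gripper_force: 0.0
```

>>> drive_tool(offset=[[0.8, 0, -0.2], [0.9, 0, 0], [0.9, 0, 0], [0.9, 0, 0], [0.9, 0, 0], [0.9, 0, 0], [0.8, 0, 0], [0.4, 0, 0], [0, 0, 0], [0, 0, 0]], turn=[[0, 0, 0], [0, 0, 0], [0, 0, 0], [0, 0, 0], [0, 0, 0], [0, 0, 0], [0, 0, 0], [0, 0, 0], [0, 0, 0], [0, 0, 0]], hand=[0.5, 0.5, 0.5, 0.5, 0.5, 0.5, 0.5, 0.5, 0.5, 0.5])

```text
time_s: 33.1
position: [0.4132, 0.0317, 0.2036]
tool_rot: [[0.098, 0.995, -0.002], [0.995, -0.098, 0.003], [0.003, -0.002, -1.0]]
ft_force: [0.5, -0.3, 0.3]
grip_width: 0.0432
gripper_force: 0.0
```

```bash
python3 - <<'E'
from m import *
from g import N,UP,LEFT
t=get_image("top");s=get_image("side");o=observe();print(o["position"])
for nm,a in(("L",lock(t,243,148,26,26,158)),("R",lock(t,314,160,26,26,158))):
    p=onz("top",a[0],.1023);q=[plane("top",a[1]+k*a[2],p,N) for k in(-4,4)];d=q[1]-q[0];print(nm,a[3],np.arctan2(-(d@LEFT),d@UP)%np.pi)
r=lambda im,x,y:cv2.resize(im[y:y+60,x:x+60],(400,300) if 0 else (300,300),interpolation=cv2.INTER_CUBIC)
cv2.imwrite("pics/c7.png",np.vstack([np.hstack([r(t,395,220),r(s,320,260)]),np.hstack([r(t,230,130),r(s,260,150)])]))
E
```

```text
[0.4135 0.0313 0.2037]
L 254.0 2.181718469315439
R 349.0 2.9403388881415773
```

View pics/c7.png

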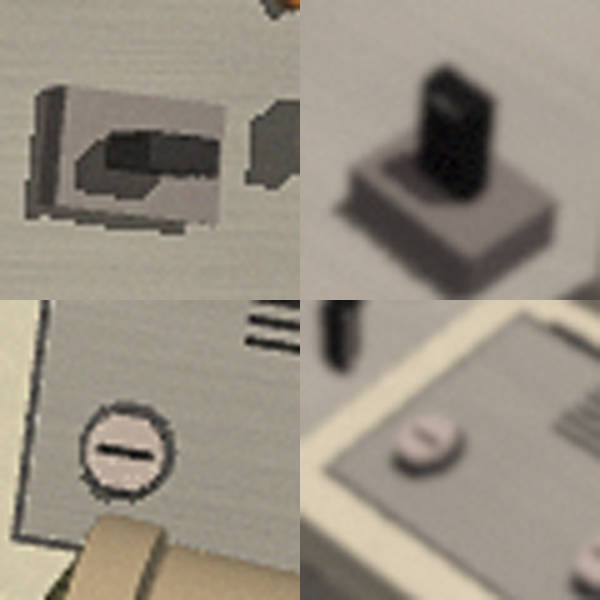

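The key stands upright in its holder, and the left slot is level at top (254,160). The arm spoiled that angle fit, so I'll measure again with a tighter crop and hand in if it is good.

```bash
python3 - <<'E'
from m import *
from g import N,UP,LEFT
t=get_image("top")
a=lock(t,243,148,22,21,158)
p=onz("top",a[0],.1023);q=[plane("top",a[1]+k*a[2],p,N) for k in(-4,4)];d=q[1]-q[0];th=np.arctan2(-(d@LEFT),d@UP)%np.pi
print(a,th)
if th>1.5 and th<1.65: print(env.close_job())
E
```

```text
(array([254.7625, 156.5437]), array([255.3571, 155.8366]), array([-0.9882,  0.1529]), 320.0) 1.252348519935618
```

```bash
python3 - <<'E'
from m import *
from g import N,UP,LEFT
t=get_image("top");t0=cv2.imread("pics/top0.png")
for nm,im,c in(("L now",t,(254.5,160)),("L before",t0,(254.5,160)),("R before",t0,(326,172))):
    g=im.max(2).astype(float);yy,xx=np.mgrid[:420,:560];w=np.clip(145-g,0,None)*(np.hypot(xx-c[0],yy-c[1])<7)
    d=np.linalg.eigh(np.cov(np.stack([xx.ravel(),yy.ravel()]),aweights=w.ravel()))[1][:,1]
    p=onz("top",c,.1023);q=[plane("top",np.array(c)+k*d,p,N) for k in(-4,4)];e=q[1]-q[0];print(nm,np.arctan2(-(e@LEFT),e@UP)%np.pi)
E
```

```text
L now 1.5668199973205148
L before 0.4975859455118221
R before 1.5537594049936323
```

```bash
python3 -c "
from rig import env
print(env.close_job())"
```

```text
the job is handed in; nothing more can be done
None
```

The open (left) lock is turned to its stop (slot measured at about 1.57 rad, peak torque about 0.52 N m), the key stands upright in its holder again, and the job was handed in after about 33 s; no verdict was shown.

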